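# Press a bushing home on the arbor press and hold it

### The arm

A 6-joint arm with a two-finger parallel gripper is mounted at the origin on the work surface. World frame = base frame: x ahead of the robot, y to its left, z up, the work surface at z = 0. Lengths are in mm, angles in rad, forces in N, time in s.
With the tool pointing down it reaches from about 275 to 750 mm from the base axis. Payload 10.2 kg.
Tool frame: the origin (TCP) lies midway between the tips of the shut fingers; the grasp point (between the pads) lies 19 mm behind it; z points along the fingers, y is the line along which they close (so a half turn about z gives the same grasp; the last joint's range is limited). The gripper opens to 85 mm and grips with 20 to 120 N. Pads are 22 mm wide; open, the fingers measure 114 mm over their backs; the gripper's body (76 mm by 85 mm) begins 54 mm behind the grasp point. The pads swing forward as they close: fully open they stand 13 mm farther back than shut.
Start: joints at [1.107, 0.313, 1.498, -0, 1.331, -0.223], TCP at [125.214, 509.855, 231.294] pointing down, gripper open.
Joint ranges: [-2.94, 2.94], [-0.97, 2.17], [0.19, 2.56], [-1.23, 4.37], [0.02, 3.11], [-2.88, 2.88]. Speed limits (rad/s): [2.39, 2.39, 3.01, 3.14, 3.14, 3.14].

### API

Orientations are given as a unit quaternion [w, x, y, z].
In Python, from rig import ctrl gives the robot as it stands.
- The arm moves only by the tool send_rows, never from a script. Its argument "targets" is a list of rows, each a list of 7 numbers: the closure, from -1 (fully open) to 1 (shut), so that 0 is half open, then the shift along the tool's x, y, z in m, then the turn, a rotation vector about the tool's x, y, z in rad. In form: [[claw, dx, dy, dz, ax, ay, az], ...]. A call has exactly 10 rows; each row shifts and turns the commanded pose from where the row before left it, along the tool's axes as they then stand; what a row does not reach is not made up. A row lasts 1/8 s, in which the tool goes at most 62.5 mm and 10.7 degrees, less where a joint would pass 70% of its speed; a pose out of reach is approached as far as the arm can. A call with a gripper value outside its range is refused whole. The fingers move at their own pace and stop on an object; "squeeze" is the grip in N (left out, the last holds). Time passes only in rows, so rows that do not move let the fingers close, or fill a call up. It gives the time, the measured TCP pose, the force, the opening and the grip force at its end, in the units of the state.
- ctrl.sense(): the state, without advancing time (a new reading comes with each control period).
- ctrl.capture(name): name is "scene" or "top"; returns a dict with "img" (400x640x3 uint8, red, green, blue), "camera_matrix" (3x3 intrinsics, pixels), "k1" (the pictures are not rectified: a ray, as slopes to the right and down, at radius r is drawn at 1 + k1 r^2 times it, then the intrinsics apply), "R" (3x3) and "t" (3): a world point X has camera coordinates R X + t. Camera axes: x right, y down, z forward; pixel columns grow to the right and rows downward; lengths in mm; the calibration is good to about 2 mm. A picture is of the moment at which its call begins. There is no depth.
- ctrl.finish_job(): hands the job in; it is judged then, once.
Trained networks look in a picture, given as the dict that the camera call returned (one of the last four; its "shot" number tells which), for a name from the list of things; names that differ only in an ending like _2 or _b are one class to them, and where a whole thing is asked for, a point or a joint stands for the part that bears it (a point fixed in the world has none). Each returns a list of dicts, best first, with "score" (0 to 1); they miss things now and then, are a little off and sometimes report something else, mostly with a low value. They report only what shows in the picture. A call takes as long as a camera call.
- ctrl.boxes_of(query, picture): "extent" ([left, top, width, height] in pixels, round what is visible of it).
- ctrl.landmark_of(query, picture): "point" ([column, row] in pixels: a listed point, or the origin of a listed thing).
The state is a dict: "time_s": time; "joints": joint angles; "dq": joint speeds; "tau": joint torques, N m; "eef_pos": TCP position; "ee_rot": TCP orientation; "force": force on the tool from outside, world axes, zero at the start; "wrist_torque": the same for the moment, N m; "grip_width": opening from 0.0 (shut) to 1.0 (fully open); "grip_force": force on a finger pad.
Only numpy, scipy, OpenCV 4.12 (cv2) and the standard library are available. Lean on these libraries where they do the work, as an engineer would, in place of code of your own. Each camera call takes 0.05 s, during which the arm holds its last target. There are 200 camera calls.

### The job

The brass bushing in the aluminium link under the arbor press's ram is only started in its bore. Flip the press's safety catch clear of the lever, then pull the lever down until the bushing's flange is fully home against the link, and finish still holding the lever down with firm pressure on the bushing: do not let go of it. Leave the other things on the bench where they are.

Things in the scene. Friction and masses are not known exactly. Their poses are not given: they have to be found in the camera images.
- press: Blue cast-iron bench arbor press fixed to the bench: foot 205 x 120 mm, head top 222 mm high, catch ear 277 mm, ram top 266 mm. Origin on the bench top straight below the lever's axis; z up; -x points out of its open front (to which the lever leans and is pulled), -y to the side with lever and catch. The head reaches 60 mm in front of the origin and 30 mm to either side.
- catch (a joint): Angle of the safety catch, rad: 0 to about 0.05 = hooked over the lever's stud, lever locked; clear of it from 0.3 on; 0.9 = fully flipped back. It turns about an axis parallel to the press's y, 42 mm below the tab's centre, and stays where it is put (2 to 3 N at the tab moves it). Pushing the tab backwards (press +x) by about 35 mm flips it fully.
- catch_tab (a point): Centre of the catch's thumb tab, an upright steel pad at the very top of the press on the lever side: 10 mm thick along the press's x, 30 mm wide along y, 22 mm high. In front of it (press -x) it is free for 60 mm at its height. An 8 mm plate hook runs from the pivot below it forwards and down to a stud on the lever. As the catch flips, the tab goes back and down.
- lever_ball (a point): Centre of the black ball, 32 mm in diameter, at the end of the lever. At rest the lever leans 50 degrees above the level, towards the front of the press, the ball about 308 mm above the bench. A steel bar 14 mm thick runs from it to the lever's axis. Nothing else is within 50 mm of the ball, before, during or after the pull.
- lever_axis (a point): Point on the lever's axis of turning (parallel to the press's y axis) in the plane in which the bar and ball swing: 170 mm above the bench, 180 mm from the ball's centre.
- press_lever: The lever: bar, ball and catch stud. It turns 1.0 rad from rest to home (ball then 147 mm above the bench), a firm stop; under 0.05 rad while the catch is hooked. The ram meets the bushing at 0.45 to 0.6 rad. A spring lifts it when let go. At the ball: 3 to 5 N to move, 12 N to press in, 8 N or more (better 15 to 20 N) to keep firm pressure once home. Origin on the axis, in the press's mid plane.
- ram: The steel ram, 22 mm square, geared to the lever: it goes down 18 mm per radian. Origin at the centre of its lower face.
- flange_top (a point): Centre of the top face of the bushing's flange, which the ram presses on: 95 to 98 mm above the bench at the start, 88 mm when home.
- bushing: The brass bushing below the ram: flange 38 mm in diameter, 4 mm thick, on a 28 mm barrel in the link's bore. Origin at the centre of the flange's underside; 7 to 10 mm above the link's face at the start, on it (84 mm above the bench) when home. It stays as deep as it has been pressed.
- spares_drawer: Bystander: clear plastic small-parts drawer, 140 x 76 x 48 mm, with two spare bushings in it. Origin at the centre of its underside.
- done_link: Bystander: a finished aluminium link with its bushing home, 134 x 46 x 40 mm, lying on the bench. Origin at the centre of its underside.
- grease_tin: Bystander: plain aluminium tin, 72 mm in diameter, 70 mm high. Origin at the centre of its underside.
- hammer: Bystander: hammer lying on the bench, 280 mm long. Origin below its middle.

How it is judged:
By the outcome, as a careful person would: the job done as asked, in the order asked, and still so for the second after the job is handed in, while the arm keeps its last pose, push and grip.
It also fails if it takes over 54 s, if anything falls off the work surface, if the arm or the gripper's body presses on something with over 40 N, if the wrist force passes 120 N, or if a joint passes its speed limit or range.

## Working session

There is one attempt and no reset: what is moved stays moved. The work goes in short steps, Python scripts to look and compute and a tool call to move; the robot and the scene stay as the last step left them, time stands still between calls to the robot, and variables do not carry over. Pictures are saved under pics/ and viewed, at most 10 in all, crops included, and the job is handed in when it is done.

Besides the shell and the picture viewer there is one more tool, called as name(argument=value, ...) on one line, values as JSON. send_rows: Moves the arm, as the interface text tells. Its arguments: {"type":"object","properties":{"targets":{"type":"array"},"squeeze":{"type":"number"}},"required":["targets"]}

```bash
mkdir -p pics; cat > h.py <<'E'
import numpy as np, cv2
from rig import ctrl
from scipy.optimize import least_squares
def ray(p,c):
    K=np.array(c["camera_matrix"]);u=(p[0]-K[0,2])/K[0,0];v=(p[1]-K[1,2])/K[1,1]
    rd=np.hypot(u,v);r=rd
    for _ in range(30): r=rd/(1+c["k1"]*r*r)
    s=r/rd if rd>0 else 1
    R=np.array(c["R"]);d=R.T@np.array([u*s,v*s,1]);return -R.T@np.array(c["t"]),d/np.linalg.norm(d)
def proj(X,c):
    q=np.array(c["R"])@np.array(X)+np.array(c["t"]);u=q[:2]/q[2];K=np.array(c["camera_matrix"])
    u=u*(1+c["k1"]*(u@u));return K[:2,:2]@u+K[:2,2]
def tri(rs):
    A=sum(np.eye(3)-np.outer(d,d) for o,d in rs);b=sum((np.eye(3)-np.outer(d,d))@o for o,d in rs)
    return np.linalg.solve(A,b)
def atz(r,z): o,d=r;return o+d*(z-o[2])/d[2]
E
python3 - <<'E'
from h import *
np.set_printoptions(precision=1,suppress=True)
C={n:ctrl.capture(n) for n in("scene","top")}
for n,c in C.items(): cv2.imwrite(f"pics/{n}0.png",c["img"][:,:,::-1])
for q in["lever_ball","catch_tab","lever_axis","flange_top","press","ram","bushing","press_lever","hammer","grease_tin","spares_drawer","done_link"]:
    rs=[]
    for n,c in C.items():
        L=ctrl.landmark_of(q,c)
        for l in L[:2]: print(q,n,np.array(l["point"]),round(l["score"],2))
        if L: rs.append(ray(L[0]["point"],c))
    z={"lever_ball":308,"lever_axis":170,"catch_tab":266,"flange_top":96.5,"ram":100,"bushing":92,"press_lever":170}.get(q,0)
    print("   z:",*[atz(r,z) for r in rs], "tri",tri(rs) if len(rs)>1 else "")
for n,c in C.items(): print(n,-np.array(c["R"]).T@np.array(c["t"]))
E
```

```text
lever_ball scene [302.8 161.9] 0.88
lever_ball scene [341.1 239.8] 0.17
lever_ball top [359.6 185.7] 0.63
   z: [612.8  11.4 308. ] [605.3  18.  308. ] tri [605.8  16.8 303.2]
catch_tab scene [352.8 154.6] 0.7
catch_tab scene [330.5 210.8] 0.53
catch_tab top [300.7 173.7] 0.59
   z: [584.6 174.6 266. ] [643.  141.3 266. ] tri [633.9 137.6 298.6]
lever_axis scene [348.8 203.9] 0.89
   z: [642.6 122.4 170. ] tri 
flange_top scene [333.1 217.1] 0.59
   z: [584.8 117.4  96.5] tri 
press scene [340.5 241.7] 0.67
press top [306. 215.] 0.89
   z: [585.9 144.2   0. ] [591.4 142.5   0. ] tri [590.4 141.7   4.3]
ram scene [330.7 214.5] 0.62
ram top [311.4 214.9] 0.72
ram top [299.6 175.4] 0.58
   z: [575.5 116.1 100. ] [576.8 124.7 100. ] tri [575.  121.4  98.1]
bushing scene [332.1 216.3] 0.43
bushing scene [349.6 203.3] 0.31
bushing top [238.2 245.3] 0.66
   z: [575.4 120.9  92. ] [505.4 307.4  92. ] tri [483.  266.3  -5. ]
press_lever scene [345.6 189.6] 0.75
press_lever top [359.6 186. ] 0.23
   z: [585.6 155.4 170. ] [633.1   8.1 170. ] tri [646.4  49.7 237.8]
hammer scene [351.6 280.4] 0.57
hammer top [325.9 164.3] 0.62
hammer top [314.6 272. ] 0.47
   z: [724.2  77.1   0. ] [730.6  86.3   0. ] tri [727.3  81.7   0.9]
grease_tin scene [367.9 208.4] 0.48
grease_tin top [239.3 250. ] 0.93
   z: [502.6 312.7   0. ] [500.5 321.5   0. ] tri [499.1 319.8  -4.3]
spares_drawer scene [260.4 256.2] 0.58
spares_drawer top [386.8 246.1] 0.95
spares_drawer top [327.9 168.3] 0.61
   z: [513.5 -70.8   0. ] [503.5 -71.4   0. ] tri [505.2 -70.   -6.7]
done_link top [313.9 270.5] 0.65
   z: [443.1 123.5   0. ] tri 
scene [1295.3 -401.9  742.4]
top [ 406.4   87.1 1271.4]
```

```bash
python3 - <<'E'
import cv2
for n,(x0,y0,w,h) in {"scene":(200,100,240,180),"top":(200,120,240,180)}.items():
    im=cv2.imread(f"pics/{n}0.png")[y0:y0+h,x0:x0+w]
    cv2.imwrite(f"pics/{n}0c.png",cv2.resize(im,None,fx=3.3,fy=3.3,interpolation=cv2.INTER_CUBIC))
E
```

```text
(no output)
```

View pics/scene0c.png

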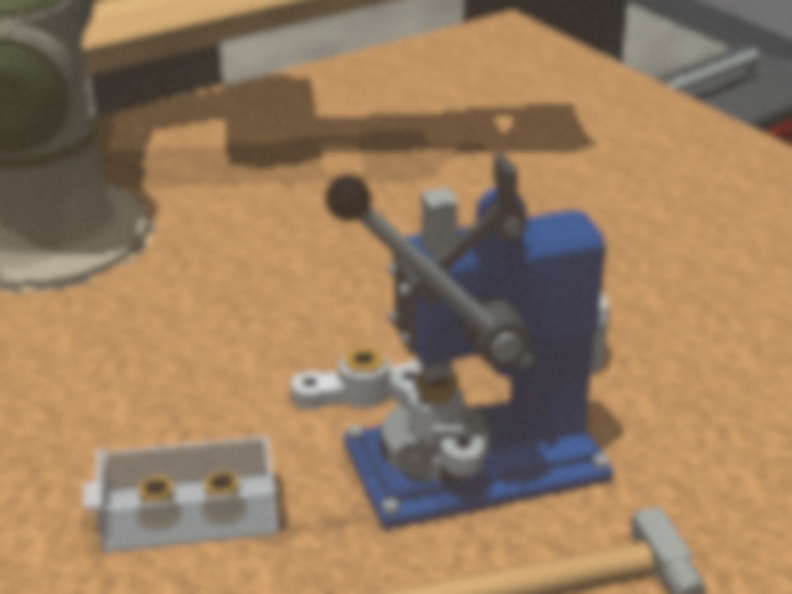

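View pics/top0c.png

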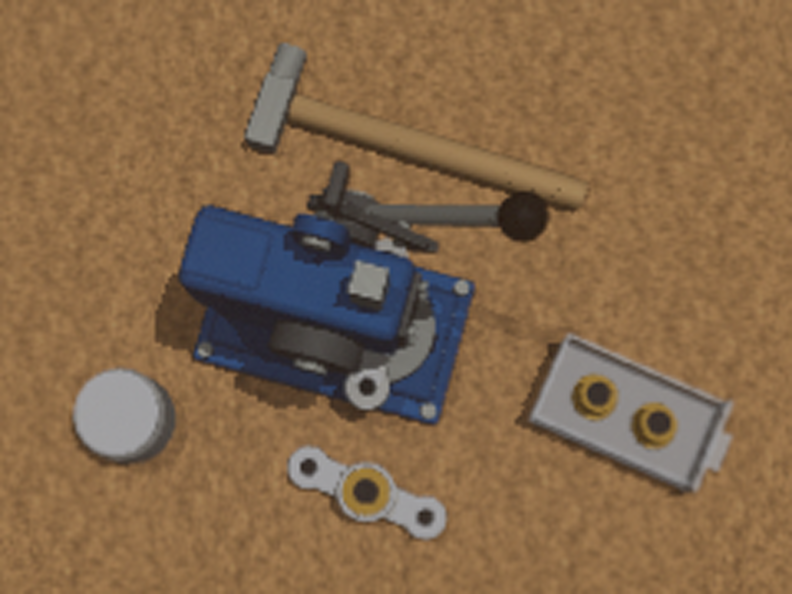

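The crops show the ball at scene px (305.5,159.7) and top px (358,186), and the tab at scene (353,151) and top (302,175). The press front points to the right and slightly down in the top view. The foot bolts there are at (262,226), (330,244) and (340,207). Next I fit the press pose.

```bash
python3 - <<'E'
from h import *
np.set_printoptions(precision=1,suppress=True)
C={n:ctrl.capture(n) for n in("scene","top")}
T,S=C["top"],C["scene"]
for p in[(262.1,226.1),(330.3,244.2),(340,207)]: print("bolt",atz(ray(p,T),18))
for p in[(317.9,252.4),(382,239.4),(307.3,231)]: print("boltS",atz(ray(p,S),18))
obs=[("ball",S,(304.5,160.8),1),("ball",T,(359,185.8),1),("axis",S,(349,204),2),("org",S,(340.5,241.7),3),("org",T,(306,215),3),
("tab",S,(353,151.5),1),("tab",T,(301.7,174.8),1),("ram",S,(330.7,214.5),2),("ram",T,(311.4,214.9),3)]
def pts(v):
    x,y,a,b,xt,bt,zt,xr=v
    P={"ball":(-115.7,-b,307.9),"axis":(0,-b,170),"org":(0,0,0),"tab":(xt,-bt,zt),"ram":(xr,0,100)}
    c,s=np.cos(a),np.sin(a)
    return {k:np.array([x+c*p[0]-s*p[1],y+s*p[0]+c*p[1],p[2]]) for k,p in P.items()}
def f(v):
    P=pts(v);r=[(proj(P[k],c)-np.array(o))/s for k,c,o,s in obs]
    return np.concatenate(r+[[(v[6]-266)/3]])
r=least_squares(f,[590,142,1.3,55,0,50,266,-30],loss="soft_l1");print(r.x,r.x[2],r.cost)
for k,p in pts(r.x).items(): print(k,p)
print(f(r.x))
print(ctrl.sense())
E
```

```text
bolt [561.3 258.2  18. ]
bolt [510.2  78.9  18. ]
bolt [608.5  51.1  18. ]
boltS [605.   54.8  18. ]
boltS [660.  232.1  18. ]
boltS [511.6  80.9  18. ]
[586.6 146.5   1.3  57.5   5.1  45.4 302.  -29.8] 1.2610615317817915 13.566323992552164
ball [606.   18.8 307.9]
axis [641.3 129.  170. ]
org [586.6 146.5   0. ]
tab [631.3 137.5 302. ]
ram [577.5 118.1 100. ]
[-0.5 -1.   0.2 -0.4  0.8 -0.6  0.3 -0.1 -0.5  0.6  0.1  1.2 -0.1  0.4
  0.5  0.1  0.9 -0.1 12. ]
{'time_s': 1.4, 'joints': array([ 1.1,  0.3,  1.5, -0. ,  1.3, -0.2]), 'dq': array([-0.,  0., -0., -0.,  0., -0.]), 'tau': array([ -0. , -41.2, -26. ,  -0. ,   0. ,   0. ]), 'eef_pos': array([125.2, 509.8, 231.3]), 'ee_rot': array([-0. ,  0.1,  1. , -0. ]), 'force': array([0.9, 0.1, 0.7]), 'wrist_torque': array([ 0., -0., -0.]), 'grip_force': 0.0, 'grip_width': 0.9999404183025864}
```

```bash
cat >> h.py <<'E'
from scipy.spatial.transform import Rotation as Ro
def state():
    s=ctrl.sense();q=s["ee_rot"];return s,Ro.from_quat(np.r_[q[1:],q[0]])
def need(X):
    "tool-frame shift (mm) to world point, from measured pose"
    s,R=state();return R.inv().apply(np.array(X)-s["eef_pos"])
E
python3 - <<'E'
from h import *
s,R=state();np.set_printoptions(precision=3,suppress=True)
print(R.as_matrix(),s["joints"])
x=R.as_matrix()[:,0];a=np.arctan2(x[1],x[0])
for t in(1.28,1.28-np.pi): print("turn world z",(t-a+np.pi)%(2*np.pi)-np.pi)
for t in(1.28,1.28-np.pi):
    d=(t-a+np.pi)%(2*np.pi)-np.pi;R2=Ro.from_rotvec([0,0,d])*R
    print("after turn, shift to pre", R2.inv().apply(np.array([620,100,370])-s["eef_pos"]), R2.as_matrix()[:,0])
E
```

```text
[[-0.971  0.238 -0.   ]
 [ 0.238  0.971 -0.   ]
 [ 0.    -0.    -1.   ]] [ 1.107  0.313  1.498 -0.     1.331 -0.223]
turn world z -1.6207817915530918
turn world z 1.5208108620367016
after turn, shift to pre [-250.775  591.516 -138.761] [0.287 0.958 0.   ]
after turn, shift to pre [ 250.778 -591.534 -138.679] [-0.287 -0.958  0.   ]
```

send_rows(targets=[[1,0,0,-0.014,0,0,0.162],[1,0,0,-0.014,0,0,0.162],[1,0,0,-0.014,0,0,0.162],[1,0,0,-0.014,0,0,0.162],[1,0,0,-0.014,0,0,0.162],[1,0,0,-0.014,0,0,0.162],[1,0,0,-0.014,0,0,0.162],[1,0,0,-0.014,0,0,0.162],[1,0,0,-0.014,0,0,0.162],[1,0,0,-0.014,0,0,0.162]])

```text
time_s: 2.65
eef_pos: [125.2, 509.8, 371.7]
ee_rot: [0.0, 0.803, 0.595, -0.0]
force: [-0.5, 0.6, 0.3]
grip_width: 0.0
grip_force: 0.0
```

send_rows(targets=[[1,-0.0125,0.03,0,0,0,0],[1,-0.0125,0.03,0,0,0,0],[1,-0.0125,0.03,0,0,0,0],[1,-0.0125,0.03,0,0,0,0],[1,-0.0125,0.03,0,0,0,0],[1,-0.0125,0.03,0,0,0,0],[1,-0.0125,0.03,0,0,0,0],[1,-0.0125,0.03,0,0,0,0],[1,-0.0125,0.03,0,0,0,0],[1,-0.0125,0.03,0,0,0,0]])

```text
time_s: 3.9
eef_pos: [377.7, 303.5, 371.4]
ee_rot: [0.0, 0.802, 0.597, 0.0]
force: [-0.1, 0.0, 0.4]
grip_width: 0.003
grip_force: 0.0
```

send_rows(targets=[[1,-0.0125,0.03,0,0,0,0],[1,-0.0125,0.03,0,0,0,0],[1,-0.0125,0.03,0,0,0,0],[1,-0.0125,0.03,0,0,0,0],[1,-0.0125,0.03,0,0,0,0],[1,-0.0125,0.03,0,0,0,0],[1,-0.0125,0.03,0,0,0,0],[1,-0.0125,0.03,0,0,0,0],[1,-0.0125,0.025,0,0,0,0],[1,-0.0125,0.02,0,0,0,0]])

```text
time_s: 5.15
eef_pos: [615.0, 102.2, 370.9]
ee_rot: [-0.0, 0.802, 0.597, -0.0]
force: [-0.4, 0.3, 0.5]
grip_width: -0.003
grip_force: 0.0
```

```bash
python3 - <<'E'
from h import *
np.set_printoptions(precision=1,suppress=True)
s,R=state();print(s["eef_pos"],s["joints"],s["time_s"],s["force"],R.as_matrix()[:,0]*100)
print("pre",need([620,101,293]),"end",need([631.3+16*.287,137.5+16*.958,292]))
C={n:ctrl.capture(n) for n in("scene","top")}
for n,c in C.items():
    cv2.imwrite(f"pics/{n}1.png",c["img"][:,:,::-1]); print(n,"tcp px",proj(s["eef_pos"],c))
a=[cv2.resize(C[n]["img"][100:220,260:400,::-1],None,fx=2.85,fy=4*.7125,interpolation=cv2.INTER_CUBIC) for n in C]
cv2.imwrite("pics/pair1.png",cv2.hconcat(a))
E
```

```text
[615.  102.2 370.9] [-0.   0.5  0.9 -0.   1.8  0.3] 5.15 [-0.4  0.3  0.5] [28.6 95.8 -0. ]
pre [ 0.3  5.2 77.9] end [54.5  5.6 78.9]
scene tcp px [337.4 126.2]
top tcp px [318. 175.]
```

View pics/pair1.png

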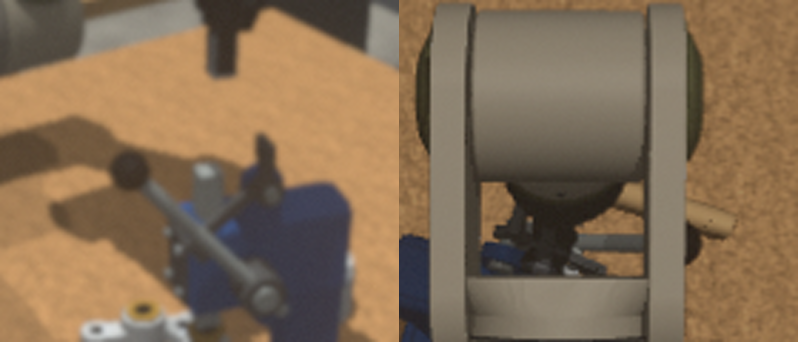

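Left (scene): the shut fingertip at px (338,126) matches its projection, and the tab at (352,152) is still upright. I descend in front of the tab.

send_rows(targets=[[1,0,0.005,0.008,0,0,0],[1,0,0,0.01,0,0,0],[1,0,0,0.01,0,0,0],[1,0,0,0.01,0,0,0],[1,0,0,0.01,0,0,0],[1,0,0,0.01,0,0,0],[1,0,0,0.01,0,0,0],[1,0,0,0.01,0,0,0],[1,0,0,0,0,0,0],[1,0,0,0,0,0,0]])

```text
time_s: 6.5
eef_pos: [619.2, 101.6, 293.7]
ee_rot: [0.0, 0.802, 0.598, 0.0]
force: [0.2, 0.8, 1.0]
grip_width: 0.001
grip_force: 0.0
```

```bash
python3 - <<'E'
from h import *
c=ctrl.capture("scene");cv2.imwrite("pics/s2.png",cv2.resize(c["img"][110:220,280:400,::-1],None,fx=5,fy=5,interpolation=cv2.INTER_CUBIC))
s,R=state();print(s["eef_pos"],s["force"],proj(s["eef_pos"],c))
E
```

```text
[619.24068887 101.57759815 293.80363759] [-0.99209252  0.84369151  0.88320921] [337.51826219 157.90376634]
```

View pics/s2.png

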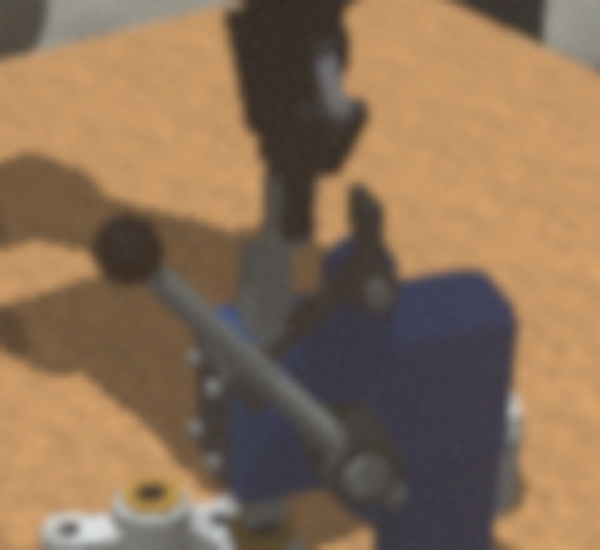

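The fingertip at crop (295,238) stands in front of the tab at (367,215), at the tab's height. Now I push.

send_rows(targets=[[1,0.005,0,0,0,0,0],[1,0.005,0,0,0,0,0],[1,0.005,0,0,0,0,0],[1,0.005,0,0,0,0,0],[1,0.005,0,0,0,0,0],[1,0.005,0,0,0,0,0],[1,0.005,0,0,0,0,0],[1,0.005,0,0,0,0,0],[1,0.003,0,0,0,0,0],[1,0,0,0,0,0,0]])

```text
time_s: 7.8
eef_pos: [631.4, 143.2, 292.9]
ee_rot: [-0.0, 0.802, 0.598, -0.0]
force: [0.5, -0.0, 0.3]
grip_width: 0.004
grip_force: 0.5
```

```bash
python3 - <<'E'
from h import *
c=ctrl.capture("scene");cv2.imwrite("pics/s3.png",cv2.resize(c["img"][110:220,280:400,::-1],None,fx=5,fy=5,interpolation=cv2.INTER_CUBIC))
s,R=state();print(s["eef_pos"],s["force"],R.inv().apply(s["force"]))
E
```

```text
[631.30191775 143.16713702 292.78256832] [ 0.25600354 -0.88084769  0.71523695] [-0.77076951  0.49616885 -0.71604832]
```

View pics/s3.png

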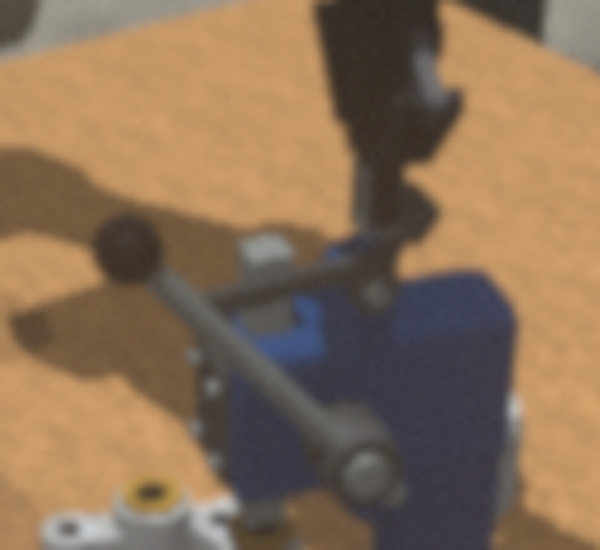

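The catch has tipped back: the tab is at crop (415,215) and the hook has lifted off the stud. I push a bit more, then back off and rise.

send_rows(targets=[[1,0.002,0,0,0,0,0],[1,0.002,0,0,0,0,0],[1,0.002,0,0,0,0,0],[1,0.002,0,0,0,0,0],[1,0,0,0,0,0,0],[1,-0.01,0,0,0,0,0],[1,-0.01,0,-0.01,0,0,0],[1,-0.005,0,-0.02,0,0,0],[1,0,0,-0.03,0,0,0],[1,0,0,-0.03,0,0,0]])

```text
time_s: 9.1
eef_pos: [626.2, 125.8, 385.3]
ee_rot: [0.0, 0.802, 0.597, 0.001]
force: [1.2, 0.1, 0.7]
grip_width: 0.0
grip_force: 0.0
```

```bash
python3 - <<'E'
from h import *
np.set_printoptions(precision=1,suppress=True)
c=ctrl.capture("scene");cv2.imwrite("pics/s4.png",cv2.resize(c["img"][110:220,280:400,::-1],None,fx=5,fy=5,interpolation=cv2.INTER_CUBIC))
L=ctrl.landmark_of("lever_ball",c);print(L,proj([606,18,308],c))
# refine ball centre in scene by dark blob
g=cv2.cvtColor(c["img"],cv2.COLOR_RGB2GRAY)[140:180,290:322]
m=(g<55).astype(np.uint8);n,l,st,ce=cv2.connectedComponentsWithStats(m);i=1+np.argmax(st[1:,4]);print(st[i],ce[i]+[290,140])
print("z308",atz(ray(ce[i]+[290,140],c),308))
s,R=state();print(s["eef_pos"],"ball above",need([606,18,380]))
E
```

```text
[{'point': [304.5, 160.5], 'score': 0.93}, {'point': [341.4, 238.3], 'score': 0.68}] [303.7 159.9]
[11 17 10  9 46] [306.3 161.4]
z308 [615.4  18.9 308. ]
[626.8 126.  387.5] ball above [-109.4   11.     7.3]
```

View pics/s4.png

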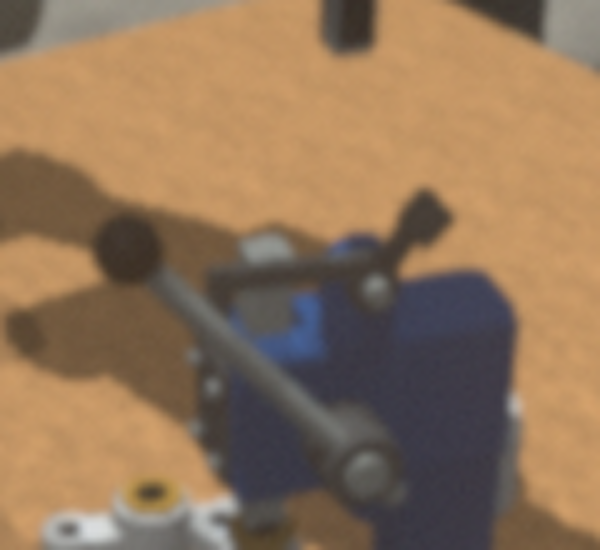

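The catch is fully flipped back: the tab is at crop (425,215) and the hook is well clear of the bar. Ball centre is at about px (305.8,159.6). I move over the ball and open the gripper.

send_rows(targets=[[-1,-0.011,0.0013,0,0,0,0],[-1,-0.014,0.0013,0,0,0,0],[-1,-0.014,0.0013,0,0,0,0],[-1,-0.014,0.0013,0,0,0,0],[-1,-0.014,0.0013,0,0,0,0],[-1,-0.014,0.0013,0,0,0,0],[-1,-0.014,0.0013,0,0,0,0],[-1,-0.014,0.0019,0,0,0,0],[-1,0,0.002,0,0,0,0],[-1,0,0,0,0,0,0]])

```text
time_s: 10.45
eef_pos: [608.0, 18.5, 383.2]
ee_rot: [-0.0, 0.802, 0.598, 0.0]
force: [-0.3, 0.1, 0.1]
grip_width: 1.001
grip_force: 0.0
```

send_rows(targets=[[-1,0,0,0.01,0,0,0],[-1,0,0,0.012,0,0,0],[-1,0,0,0.012,0,0,0],[-1,0,0,0.012,0,0,0],[-1,0,0,0.012,0,0,0],[-1,0,0,0.012,0,0,0],[-1,0,0,0.012,0,0,0],[-1,0,0,0.01,0,0,0],[-1,0,0,0.006,0,0,0],[-1,0,0,0,0,0,0]])

```text
time_s: 11.7
eef_pos: [607.8, 18.3, 285.0]
ee_rot: [-0.0, 0.802, 0.598, -0.0]
force: [-0.6, -0.4, -0.1]
grip_width: 1.002
grip_force: 0.0
```

```bash
python3 - <<'E'
from h import *
np.set_printoptions(precision=1,suppress=True)
s,R=state();print(s["eef_pos"],s["force"],s["grip_width"],need([608,18,289]))
c=ctrl.capture("scene");im=c["img"][:,:,::-1].copy()
g=s["eef_pos"]+[0,0,19]
print("grasp px",proj(g,c),ctrl.landmark_of("lever_ball",c)[:1])
cv2.imwrite("pics/s5.png",cv2.resize(im[110:220,260:380],None,fx=5,fy=5,interpolation=cv2.INTER_CUBIC))
E
```

```text
[607.8  18.3 285. ] [-0.6 -0.4 -0.1] 1.002480809479603 [-0.2  0.3 -4. ]
grasp px [304.3 161.7] [{'point': [302.3, 160.5], 'score': 0.91}]
```

View pics/s5.png

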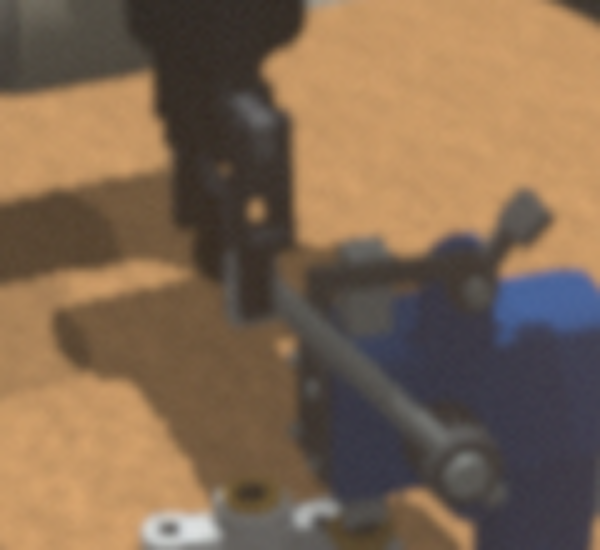

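The ball sits between the open fingers; the near finger is at crop (250,270). I raise 5 mm and close gently.

send_rows(squeeze=20, targets=[[-1,0,0,-0.005,0,0,0],[1,0,0,0,0,0,0],[1,0,0,0,0,0,0],[1,0,0,0,0,0,0],[1,0,0,0,0,0,0],[1,0,0,0,0,0,0],[1,0,0,0,0,0,0],[1,0,0,0,0,0,0],[1,0,0,0,0,0,0],[1,0,0,0,0,0,0]])

```text
time_s: 13.05
eef_pos: [606.1, 18.9, 290.6]
ee_rot: [-0.002, 0.802, 0.598, -0.002]
force: [-12.6, 1.9, 5.3]
grip_width: 0.358
grip_force: 19.8
```

```bash
python3 - <<'E'
from h import *
np.set_printoptions(precision=1,suppress=True)
s,R=state();print(s["eef_pos"],R.inv().apply(s["force"]),s["wrist_torque"],s["grip_width"]*85,s["grip_force"])
E
```

```text
[606.1  18.9 290.6] [ -1.8 -12.6  -5.3] [0.3 2.  0.1] 30.390167353565165 19.752326756715775
```

send_rows(squeeze=80, targets=[[1,0,-0.0018,0,0,0,0],[1,0,0,0,0,0,0],[1,-0.0066,0,0.0061,0,0,0],[1,-0.0066,0,0.0062,0,0,0],[1,-0.006,0,0.0067,0,0,0],[1,-0.0059,0,0.0067,0,0,0],[1,-0.0053,0,0.0073,0,0,0],[1,-0.0052,0,0.0074,0,0,0],[1,0,0,0,0,0,0],[1,0,0,0,0,0,0]])

```text
time_s: 14.3
eef_pos: [595.1, -17.8, 251.4]
ee_rot: [0.001, 0.803, 0.596, -0.002]
force: [-8.5, -10.6, 12.6]
grip_width: 0.332
grip_force: 79.9
```

```bash
python3 - <<'E'
from h import *
np.set_printoptions(precision=1,suppress=True)
s,R=state();print(s["eef_pos"],R.inv().apply(s["force"]),s["wrist_torque"],s["grip_width"]*85,s["grip_force"])
c=ctrl.capture("scene");cv2.imwrite("pics/s6.png",cv2.resize(c["img"][110:230,260:380,::-1],None,fx=5,fy=5,interpolation=cv2.INTER_CUBIC))
E
```

```text
[595.1 -17.8 251.4] [-12.6  -5.1 -12.5] [-1.2  2.2 -1.1] 28.191485316495516 79.93811130523682
```

View pics/s6.png

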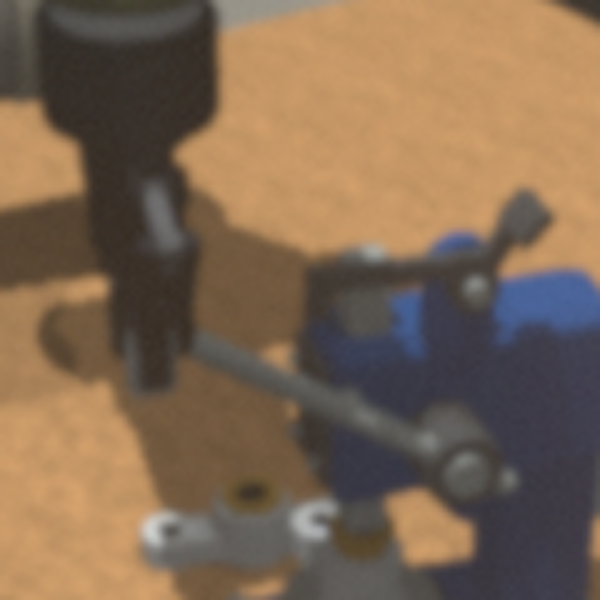

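The lever follows the grip: the bar now points to the fingers at crop (150,350). Radial push on the tool is about 17 N, so I add a small outward correction and continue.

send_rows(targets=[[1,-0.002,-0.0007,-0.0014,0,0,0],[1,-0.0046,0,0.0077,0,0,0],[1,-0.0044,0,0.0078,0,0,0],[1,-0.0038,0,0.0082,0,0,0],[1,-0.0035,0,0.0083,0,0,0],[1,-0.003,0,0.0085,0,0,0],[1,-0.0027,0,0.0085,0,0,0],[1,-0.0022,0,0.0088,0,0,0],[1,-0.0018,0,0.0088,0,0,0],[1,0,0,0,0,0,0]])

```text
time_s: 15.6
eef_pos: [584.7, -54.5, 187.9]
ee_rot: [0.007, 0.803, 0.596, -0.009]
force: [-33.4, -61.0, 27.1]
grip_width: 0.186
grip_force: 76.3
```

```bash
python3 - <<'E'
from h import *
np.set_printoptions(precision=1,suppress=True)
s,R=state();print(s["eef_pos"],R.inv().apply(s["force"]),s["wrist_torque"],s["grip_width"]*85,s["grip_force"],(R.as_matrix()*1000))
E
```

```text
[584.7 -54.5 187.9] [-68.7 -14.2 -25.6] [-8.4  4.9  0.1] 15.80262788486836 76.34713053703308 [[ 290.6  956.8   -5.2]
 [ 956.6 -290.6  -22.3]
 [ -22.9    1.6 -999.7]]
```

```bash
python3 - <<'E'
from h import *
c=ctrl.capture("scene");print(ctrl.landmark_of("lever_ball",c)[:2]);s,R=state();print(proj(s["eef_pos"],c),proj(s["eef_pos"]+[0,0,19],c))
cv2.imwrite("pics/s7.png",cv2.resize(c["img"][130:230,240:360,::-1],None,fx=6,fy=6,interpolation=cv2.INTER_CUBIC))
E
```

```text
[{'point': [283.2, 198.6], 'score': 0.95}, {'point': [335.5, 216.7], 'score': 0.51}]
[273.84422339 209.95612808] [273.30273394 203.24897948]
```

View pics/s7.png

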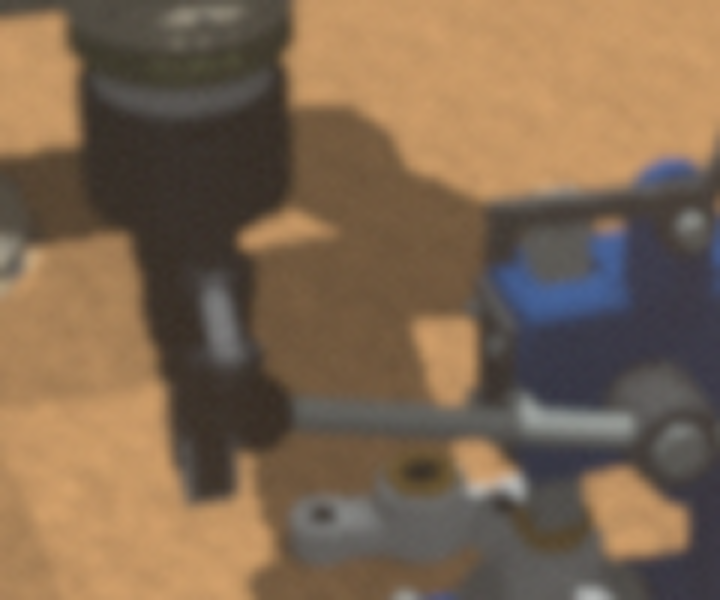

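The fingers have crept about 13 mm too far forward and the ball at px (284,198) is squeezing out toward the press, at 16 mm opening. I ease the grip, release while rising back along the arc, then press from above with shut fingers.

send_rows(squeeze=20, targets=[[1,0,0,0,0,0,0],[1,0,0,0,0,0,0],[-1,0,0,0,0,0,0],[-1,0,0,-0.004,0,0,0],[-1,0.002,0,-0.01,0,0,0],[-1,0.003,0,-0.012,0,0,0],[-1,0.004,0,-0.012,0,0,0],[-1,0.005,0,-0.012,0,0,0],[-1,0.006,0,-0.012,0,0,0],[-1,0.006,0,-0.012,0,0,0]])

```text
time_s: 16.95
eef_pos: [594.8, -16.5, 259.5]
ee_rot: [0.0, 0.802, 0.598, 0.0]
force: [0.1, -1.2, -0.3]
grip_width: 1.002
grip_force: 0.0
```

send_rows(targets=[[-1,0.006,0,-0.014,0,0,0],[-1,0.006,0,-0.014,0,0,0],[-1,0.006,0,-0.014,0,0,0],[-1,0.006,0,-0.014,0,0,0],[-1,0,0,-0.014,0,0,0],[-1,0,0,-0.014,0,0,0],[-1,0,0,-0.014,0,0,0],[-1,0,0,-0.014,0,0,0],[-1,0,0,-0.014,0,0,0],[-1,0,0,0,0,0,0]])

```text
time_s: 18.2
eef_pos: [601.7, 5.8, 385.9]
ee_rot: [0.001, 0.802, 0.597, 0.001]
force: [-1.0, 1.3, 0.0]
grip_width: 1.003
grip_force: 0.0
```

```bash
python3 - <<'E'
from h import *
np.set_printoptions(precision=1,suppress=True)
s,R=state();print(s["time_s"],s["eef_pos"],s["force"],s["grip_width"],R.as_matrix()*100)
c=ctrl.capture("scene")
L=ctrl.landmark_of("lever_ball",c);print(L[:1]);t=ctrl.capture("top");L2=ctrl.landmark_of("lever_ball",t);print(L2[:2])
print(proj(s["eef_pos"],c),need([607,18,370]))
im=cv2.hconcat([c["img"][110:220,250:380],t["img"][110:220,270:400]])[:,:,::-1]
cv2.imwrite("pics/s8.png",cv2.resize(im,None,fx=3.07,fy=3.07,interpolation=cv2.INTER_CUBIC))
E
```

```text
18.2 [601.7   5.8 385.9] [-1.   1.3  0. ] 1.0027186649387816 [[  28.6   95.8    0.2]
 [  95.8  -28.6   -0. ]
 [   0.     0.2 -100. ]]
[{'point': [304.6, 160.3], 'score': 0.67}]
[{'point': [358.0, 187.3], 'score': 0.62}, {'point': [304.9, 181.7], 'score': 0.42}]
[296.8 127.9] [13.1  1.9 14. ]
```

View pics/s8.png

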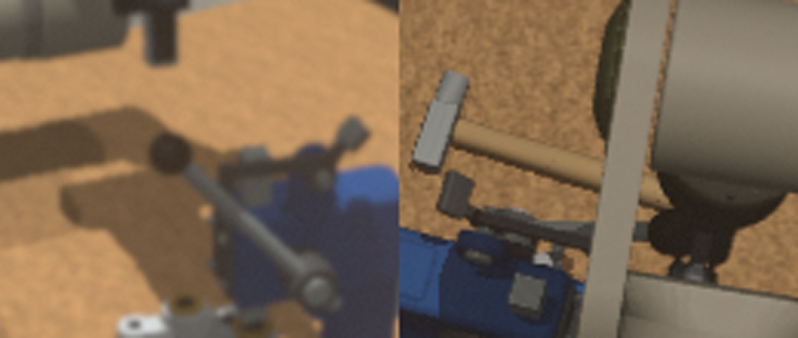

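The lever is back at rest: ball at scene px (305.4,159.5), catch still fully back. I close the fingers and set down on top of the ball.

send_rows(squeeze=60, targets=[[1,0.006,0.001,0,0,0,0],[1,0.006,0.001,0,0,0,0],[1,0,0,0,0,0,0],[1,0,0,0,0,0,0],[1,0,0,0.01,0,0,0],[1,0,0,0.012,0,0,0],[1,0,0,0.012,0,0,0],[1,0,0,0.012,0,0,0],[1,0,0,0.008,0,0,0],[1,0,0,0,0,0,0]])

```text
time_s: 19.65
eef_pos: [606.7, 17.0, 330.1]
ee_rot: [-0.0, 0.802, 0.598, -0.0]
force: [0.5, 0.0, 0.2]
grip_width: 0.001
grip_force: 0.0
```

```bash
python3 - <<'E'
from h import *
np.set_printoptions(precision=1,suppress=True)
s,R=state();print(s["time_s"],s["eef_pos"],s["force"],s["grip_width"],need([607.5,18,324]))
c=ctrl.capture("scene");print(ctrl.landmark_of("lever_ball",c)[:1],proj(s["eef_pos"],c),proj([607.5,18,308],c))
cv2.imwrite("pics/s9.png",cv2.resize(c["img"][110:200,260:360,::-1],None,fx=6,fy=6,interpolation=cv2.INTER_CUBIC))
E
```

```text
19.65 [606.7  17.  330.1] [0.5 0.  0.2] 0.0005178302749086902 [1.2 0.5 6.1]
[{'point': [303.9, 159.3], 'score': 0.83}] [303.2 151.2] [304.1 160.1]
```

send_rows(targets=[[1,0.001,0,0.006,0,0,0],[1,-0.0066,0,0.0061,0,0,0],[1,-0.0066,0,0.0062,0,0,0],[1,-0.006,0,0.0067,0,0,0],[1,-0.0059,0,0.0067,0,0,0],[1,-0.0053,0,0.0073,0,0,0],[1,-0.0052,0,0.0074,0,0,0],[1,-0.0046,0,0.0077,0,0,0],[1,-0.0044,0,0.0078,0,0,0],[1,0,0,0,0,0,0]])

```text
time_s: 21.0
eef_pos: [594.3, -26.9, 269.1]
ee_rot: [0.001, 0.802, 0.597, -0.0]
force: [-1.0, -4.6, 6.2]
grip_width: 0.004
grip_force: 3.7
```

```bash
python3 - <<'E'
from h import *
np.set_printoptions(precision=1,suppress=True)
s,R=state();print(s["time_s"],s["eef_pos"],R.inv().apply(s["force"]),s["wrist_torque"])
c=ctrl.capture("scene");print(ctrl.landmark_of("lever_ball",c)[:1],"expected ball",proj(s["eef_pos"]-[0,0,16],c))
E
```

```text
21.0 [594.3 -26.9 269.1] [-4.7  0.4 -6.2] [-0.8  0.1 -0. ]
[{'point': [286.9, 181.5], 'score': 0.72}] expected ball [284.7 184.6]
```

The tool sits about 5–6 mm ahead of the ball's apex, from the sideways force and the picture. I shift back and continue.

send_rows(targets=[[1,0.004,0,-0.001,0,0,0],[1,0.004,0,0,0,0,0],[1,-0.0036,0,0.0082,0,0,0],[1,-0.0035,0,0.0083,0,0,0],[1,0,0,0,0,0,0],[1,0,0,0,0,0,0],[1,0,0,0,0,0,0],[1,0,0,0,0,0,0],[1,0,0,0,0,0,0],[1,0,0,0,0,0,0]])

```text
time_s: 22.35
eef_pos: [594.7, -25.1, 254.0]
ee_rot: [0.001, 0.802, 0.597, -0.0]
force: [-0.9, -3.6, 5.7]
grip_width: -0.003
grip_force: 3.2
```

```bash
python3 - <<'E'
from h import *
np.set_printoptions(precision=1,suppress=True)
s,R=state();print(s["time_s"],s["eef_pos"],R.inv().apply(s["force"]),s["wrist_torque"])
c=ctrl.capture("scene");print(ctrl.landmark_of("lever_ball",c)[:1],"expected ball",proj(s["eef_pos"]-[0,0,16],c))
E
```

```text
22.35 [594.7 -25.1 254. ] [-3.7  0.2 -5.7] [-0.7  0.2  0. ]
[{'point': [284.1, 191.2], 'score': 0.82}] expected ball [285.8 190.1]
```

send_rows(targets=[[1,-0.003,0,0.0085,0,0,0],[1,-0.0027,0,0.0085,0,0,0],[1,-0.0022,0,0.0088,0,0,0],[1,-0.0018,0,0.0088,0,0,0],[1,-0.0012,0,0.0089,0,0,0],[1,-0.001,0,0.0089,0,0,0],[1,0,0,0,0,0,0],[1,0,0,0,0,0,0],[1,0,0,0,0,0,0],[1,0,0,0,0,0,0]])

```text
time_s: 23.7
eef_pos: [591.6, -37.2, 202.3]
ee_rot: [0.002, 0.802, 0.597, 0.0]
force: [-2.0, -5.9, 9.8]
grip_width: 0.003
grip_force: 4.9
```

```bash
python3 - <<'E'
from h import *
np.set_printoptions(precision=1,suppress=True)
s,R=state();print(s["time_s"],s["eef_pos"],R.inv().apply(s["force"]),s["wrist_torque"])
c=ctrl.capture("scene");print(ctrl.landmark_of("lever_ball",c)[:1],"expected ball",proj(s["eef_pos"]-[0,0,16],c))
E
```

```text
23.7 [591.6 -37.2 202.3] [-6.3 -0.2 -9.8] [-1.1  0.3 -0. ]
[{'point': [279.5, 208.4], 'score': 0.76}] expected ball [281.8 209.6]
```

send_rows(targets=[[1,-0.0005,0,0.008,0,0,0],[1,0,0,0.008,0,0,0],[1,0,0,0.007,0,0,0],[1,0,0,0.006,0,0,0],[1,0,0,0.005,0,0,0],[1,0,0,0.004,0,0,0],[1,0,0,0,0,0,0],[1,0,0,0,0,0,0],[1,0,0,0,0,0,0],[1,0,0,0,0,0,0]])

```text
time_s: 25.05
eef_pos: [591.5, -37.9, 164.4]
ee_rot: [0.002, 0.802, 0.597, -0.0]
force: [-1.3, -6.5, 11.0]
grip_width: 0.002
grip_force: 5.4
```

```bash
python3 - <<'E'
from h import *
np.set_printoptions(precision=1,suppress=True)
s,R=state();print(s["time_s"],s["eef_pos"],R.inv().apply(s["force"]),s["wrist_torque"])
c=ctrl.capture("scene");print(ctrl.landmark_of("lever_ball",c)[:1],"expected ball",proj(s["eef_pos"]-[0,0,16],c))
E
```

```text
25.05 [591.5 -37.9 164.4] [ -6.6   0.7 -11. ] [-1.3  0.4  0. ]
[{'point': [280.5, 223.6], 'score': 0.72}] expected ball [282.4 222.6]
```

send_rows(targets=[[1,0,0,0.0015,0,0,0],[1,0,0,0.001,0,0,0],[1,0,0,0.001,0,0,0],[1,0,0,0,0,0,0],[1,0,0,0,0,0,0],[1,0,0,0,0,0,0],[1,0,0,0,0,0,0],[1,0,0,0,0,0,0],[1,0,0,0,0,0,0],[1,0,0,0,0,0,0]])

```text
time_s: 26.4
eef_pos: [591.6, -37.8, 161.1]
ee_rot: [0.002, 0.802, 0.597, 0.0]
force: [-2.7, -6.4, 11.7]
grip_width: -0.0
grip_force: 6.0
```

```bash
python3 - <<'E'
from h import *
np.set_printoptions(precision=1,suppress=True)
s,R=state();print(s["time_s"],s["eef_pos"],R.inv().apply(s["force"]),s["wrist_torque"])
E
```

```text
26.4 [591.6 -37.8 161.1] [ -6.9  -0.7 -11.7] [-1.2  0.4 -0. ]
```

send_rows(targets=[[1,0,0,0.001,0,0,0],[1,0,0,0.001,0,0,0],[1,0,0,0.001,0,0,0],[1,0,0,0.001,0,0,0],[1,0,0,0,0,0,0],[1,0,0,0,0,0,0],[1,0,0,0,0,0,0],[1,0,0,0,0,0,0],[1,0,0,0,0,0,0],[1,0,0,0,0,0,0]])

```text
time_s: 27.65
eef_pos: [591.7, -37.7, 157.7]
ee_rot: [0.002, 0.802, 0.597, 0.0]
force: [-4.5, -5.8, 16.8]
grip_width: -0.001
grip_force: 8.2
```

```bash
python3 - <<'E'
from h import *
np.set_printoptions(precision=1,suppress=True)
s,R=state();print(s["time_s"],s["eef_pos"],R.inv().apply(s["force"]),s["wrist_torque"])
c=ctrl.capture("scene");print(ctrl.landmark_of("lever_ball",c)[:1],"expected ball",proj(s["eef_pos"]-[0,0,16],c))
for q in("flange_top","ram","catch_tab"): print(q,ctrl.landmark_of(q,c)[:1])
E
```

```text
27.65 [591.7 -37.7 157.7] [ -6.8  -2.6 -16.8] [-1.   0.6 -0. ]
[{'point': [280.1, 221.7], 'score': 0.75}] expected ball [282.7 224.8]
flange_top [{'point': [352.2, 279.3], 'score': 0.63}]
ram [{'point': [334.3, 216.5], 'score': 0.54}]
catch_tab [{'point': [363.5, 155.2], 'score': 0.84}]
```

send_rows(targets=[[1,0,0,0.001,0,0,0],[1,0,0,0,0,0,0],[1,0,0,0,0,0,0],[1,0,0,0,0,0,0],[1,0,0,0,0,0,0],[1,0,0,0,0,0,0],[1,0,0,0,0,0,0],[1,0,0,0,0,0,0],[1,0,0,0,0,0,0],[1,0,0,0,0,0,0]])

```text
time_s: 29.15
eef_pos: [591.7, -37.6, 156.9]
ee_rot: [0.002, 0.802, 0.597, 0.0]
force: [-4.4, -6.1, 16.7]
grip_width: -0.001
grip_force: 8.8
```

```bash
python3 - <<'E'
from h import *
np.set_printoptions(precision=1,suppress=True)
s,R=state();print(s["time_s"],s["eef_pos"],R.inv().apply(s["force"]),s["wrist_torque"])
c=ctrl.capture("scene");print(ctrl.landmark_of("lever_ball",c)[:1])
E
```

```text
29.15 [591.7 -37.6 156.9] [ -7.2  -2.4 -16.7] [-1.   0.8  0. ]
[{'point': [281.6, 223.3], 'score': 0.88}]
```

```bash
python3 - <<'E'
from h import *
np.set_printoptions(precision=1,suppress=True)
c=ctrl.capture("scene");a=cv2.imread("pics/scene1.png");b=np.ascontiguousarray(c["img"][:,:,::-1])
cv2.imwrite("pics/now.png",b)
for z in(266,260,254,248): print(z,proj([577.5,118.1,z],c))
p=proj([577.5,118.1,264],c);x,y=int(p[0]),int(p[1])
for (w,h) in((12,8),(16,10)):
    T=a[y-h+3:y+6,x-w//2:x+w//2+1]
    for off in range(1):
        S=b[y-h-2:y+24,x-w//2-3:x+w//2+4]
        r=cv2.matchTemplate(S,T,cv2.TM_CCOEFF_NORMED);_,v,_,l=cv2.minMaxLoc(r);print("shift",l[0]-3,l[1]-5,v)
# brightness column down the ram in both
for im in(a,b): print(cv2.cvtColor(im,cv2.COLOR_BGR2GRAY)[y-10:y+25,x-1:x+2].mean(1).astype(int))
for ph in(.6,.7,.8,.9,1.0):
    t=.8727-ph;print(ph,proj(np.array([640,130,170])+180*np.array([-.287*np.cos(t),-.958*np.cos(t),np.sin(t)]),c))
E
```

```text
266 [332.7 159.5]
260 [332.7 161.7]
254 [332.6 163.8]
248 [332.6 166. ]
shift -2 0 0.5100663900375366
shift -2 1 0.5443574786186218
[158 158 157 148 126 105 103 118 143 158 160 145 118  96  91  89  90  91
  90  90  90  91  90  91  90  90  92  93  92  92  97 104 109 108 101]
[159 160 159 159 160 162 163 161 156 155 154 144 119  92  73  66  76  95
 102  98  93  90  90  90  90  90  91  94  95  95  92  88  81  71  63]
0.6 [281.2 197.8]
0.7 [279.9 204.3]
0.8 [279.4 210.7]
0.9 [279.7 216.9]
1.0 [280.7 222.9]
```

```bash
python3 - <<'E'
from h import *
np.set_printoptions(precision=1,suppress=True,linewidth=200)
a=cv2.resize(cv2.imread("pics/s4.png",0),(120,110),interpolation=cv2.INTER_AREA)
n=cv2.imread("pics/now.png",0);b=n[110:220,280:400]
print("ram cols 329..337, rows 150..182")
for r in range(42,72,1): print(r+110,a[r,47:58],b[r,47:58])
print("now bar/ball rows 195..245 by cols 268..300 step2")
for r in range(196,246,2): print(r,n[r,262:312:2])
print("bar centre (col,row profile)")
for col in(296,302,308,314,320): print(col,n[205:240,col])
s,R=state();c=ctrl.capture("scene")
P=np.array(s["eef_pos"]);M=R.as_matrix()
for dx in(-11,0,11): print("tip x",dx,proj(P+M[:,0]*dx,c),"axis",proj([640,130,170],c))
E
```

```text
ram cols 329..337, rows 150..182
152 [156 155 157 157 158 159 159 160 159 159 159] [156 155 156 157 157 159 161 161 161 162 161]
153 [157 157 158 159 157 155 152 151 151 152 155] [159 158 160 159 159 159 161 162 162 162 161]
154 [156 156 156 153 148 143 135 130 129 134 143] [159 159 160 160 161 160 161 160 162 162 163]
155 [147 147 145 137 130 125 117 111 110 113 121] [158 161 161 162 161 161 162 163 163 160 160]
156 [126 129 128 122 118 118 117 113 111 106 105] [159 160 162 160 161 162 163 163 161 159 159]
157 [107 117 121 123 126 130 132 131 126 116 107] [159 160 162 160 160 161 162 161 162 160 160]
158 [103 118 130 136 140 144 145 143 141 133 117] [160 162 160 159 156 156 157 157 158 159 161]
159 [101 118 135 144 146 148 148 146 146 141 128] [160 159 161 160 158 155 152 153 154 157 158]
160 [ 97 111 131 143 145 143 141 139 139 137 129] [159 160 160 162 158 154 151 148 148 148 151]
161 [ 93 100 118 132 134 130 126 122 119 119 114] [151 152 152 150 149 144 138 134 132 131 131]
162 [ 90  92 101 111 112 108 103  98  95  94  93] [133 131 130 127 123 119 114 113 111 109 108]
163 [85 84 
[... 4332 characters left out ...]
  98  97  95  93  91  91]
302 [ 93  92  91  93  94  95  94  94  96  98 101 100 100  95  89  87  85  86  86  88  89  86  88  88  89  92  93 102 124 144 154 154 153 154 154]
308 [ 84  78  64  57  61  74  81  85  93  97  97  93  90  86  86  89  91  91  88  87  88  92  99 119 139 141 120  93  80  80  80  72  64  61  62]
314 [89 88 87 84 86 88 93 95 97 94 90 86 87 91 95 95 94 94 93 92 91 92 88 88 87 84 79 68 59 57 55 56 56 58 59]
320 [159 158 156 150 134 113 103  94  90  84  85  86  88  90  88  89  88  86  83  83  82  80  78  75  76  74  76  76  77  78  75  78  78  79  77]
tip x -11 [277.8 220.5] axis [350.6 202.4]
tip x 0 [282.3 219.7] axis [350.6 202.4]
tip x 11 [286.8 218.9] axis [350.6 202.4]
```

send_rows(targets=[[1,0,0,0.001,0,0,0],[1,0,0,0.001,0,0,0],[1,0,0,0,0,0,0],[1,0,0,0,0,0,0],[1,0,0,0,0,0,0],[1,0,0,0,0,0,0],[1,0,0,0,0,0,0],[1,0,0,0,0,0,0],[1,0,0,0,0,0,0],[1,0,0,0,0,0,0]])

```text
time_s: 30.6
eef_pos: [591.8, -37.5, 155.3]
ee_rot: [0.002, 0.802, 0.597, 0.001]
force: [-4.2, -5.0, 19.9]
grip_width: 0.0
grip_force: 9.9
```

```bash
python3 - <<'E'
from h import *
np.set_printoptions(precision=1,suppress=True,linewidth=200)
s,R=state();print(s["time_s"],s["eef_pos"],R.inv().apply(s["force"]),s["wrist_torque"])
c=ctrl.capture("scene");n=cv2.cvtColor(c["img"],cv2.COLOR_RGB2GRAY);b=cv2.imread("pics/now.png",0)
print(proj(s["eef_pos"],c))
for r in range(210,234,2): print(r,n[r,270:294:2],b[r,270:294:2])
for r in range(164,172): print(r,n[r,330:338],b[r,330:338])
E
```

```text
30.6 [591.8 -37.5 155.3] [ -6.   -2.5 -19.9] [-0.8  0.9  0. ]
[282.4 220.3]
210 [159 161 168 142  74  53  52  52  58  64  79  91] [159 161 168 141  74  52  52  51  61  73  84  90]
212 [158 161 165 150  84  54  53  53  72  89  95  99] [158 160 164 145  81  59  50  51  73  93  93  99]
214 [153 155 160 150  90  60  54  54  73  99 112  96] [153 154 158 148  87  60  50  52  73  98 111  94]
216 [155 155 154 145  93  65  53  53  69 100 113  88] [155 153 156 146  91  62  52  52  70  99 113  86]
218 [152 155 159 151 101  67  50  55  66  87 107 108] [152 154 159 150 101  67  54  52  65  87 104 105]
220 [158 157 157 148 101  71  58  57  65  79  95 100] [158 158 156 140  91  71  59  61  65  80  96 100]
222 [162 163 159 120  71  70  61  56  57  76  95  95] [161 162 155 108  63  62  59  53  54  78  93  92]
224 [160 162 157 101  57  56  54  52  50  66  84  89] [159 161 154  93  56  54  52  51  50  65  84  85]
226 [163 162 161 111  58  55  52  51  49  67  88  93] [163 160 156 104  56  53  51  53  52  68  89  94]
228 [161 160 161 125  68  55  51  52  55  82  94  92] [161 161 159 131  74  53  53  53  58  84  95  92]
230 [158 156 152 146 119  86  68  63  73  93  95  90] [159 156 151 149 126  96  84  79  80  93  95  90]
232 [166 167 159 157 159 158 138 116  93  94  94  94] [166 166 160 158 159 165 151 126  94  93  93  95]
164 [78 75 74 71 71 70 68 68] [78 75 72 71 70 71 70 68]
165 [67 66 66 67 65 68 69 67] [66 65 65 67 66 69 67 68]
166 [70 76 75 79 83 89 90 86] [70 72 77 79 83 87 84 81]
167 [ 87  94  95  97 105 111 116 109] [ 87  93  93  97 103 108 104  98]
168 [102 108 103 100 106 111 114 109] [ 99 104 100 101 107 109 107 102]
169 [101 103  99  94  96  97  98  98] [ 98 102  97  93  95  96  95  94]
170 [94 95 93 91 91 91 90 91] [92 94 92 91 89 89 89 90]
171 [91 91 91 90 92 88 88 90] [90 91 89 90 91 89 90 90]
```

send_rows(targets=[[1,0,0,0.001,0,0,0],[1,0,0,0.001,0,0,0],[1,0,0,0,0,0,0],[1,0,0,0,0,0,0],[1,0,0,0,0,0,0],[1,0,0,0,0,0,0],[1,0,0,0,0,0,0],[1,0,0,0,0,0,0],[1,0,0,0,0,0,0],[1,0,0,0,0,0,0]])

```text
time_s: 31.9
eef_pos: [591.8, -37.4, 153.6]
ee_rot: [0.003, 0.802, 0.597, 0.001]
force: [-5.6, -4.4, 22.4]
grip_width: -0.004
grip_force: 11.0
```

```bash
python3 - <<'E'
from h import *
np.set_printoptions(precision=1,suppress=True,linewidth=200)
s,R=state();print(s["time_s"],s["eef_pos"],R.inv().apply(s["force"]),s["wrist_torque"])
c=ctrl.capture("scene");n=cv2.cvtColor(c["img"],cv2.COLOR_RGB2GRAY)
cv2.imwrite("pics/now2.png",c["img"][:,:,::-1])
for r in range(218,236,2): print(r,n[r,270:294:2])
for r in range(164,172): print(r,n[r,330:338])
E
```

```text
31.9 [591.8 -37.4 153.6] [ -5.8  -4.  -22.4] [-0.8  1.   0.1]
218 [152 155 160 152 101  68  52  52  65  89 106 110]
220 [158 158 158 155 108  70  55  56  64  81  93 102]
222 [162 163 159 134  84  74  64  61  64  77  95  96]
224 [160 162 161 115  59  56  55  51  53  69  87  86]
226 [163 161 160 112  57  52  55  51  50  61  85  93]
228 [161 160 159 124  64  54  56  51  53  76  94  94]
230 [160 156 153 144 105  71  58  58  67  90  96  92]
232 [165 167 159 157 154 147 123 110  90  94  92  94]
234 [143 142 134 128 129 165 167 144 101  90  92  95]
164 [78 75 73 70 68 70 70 70]
165 [67 68 66 67 66 69 71 68]
166 [70 76 77 79 83 90 91 88]
167 [ 94  98  97  98 104 113 117 111]
168 [112 113 109 101 105 114 117 112]
169 [108 110 103  97  96  98  99  99]
170 [96 97 93 90 89 90 92 92]
171 [92 93 90 89 89 89 90 90]
```

send_rows(targets=[[1,0,0,0,0,0,0],[1,0,0,0,0,0,0],[1,0,0,0,0,0,0],[1,0,0,0,0,0,0],[1,0,0,0,0,0,0],[1,0,0,0,0,0,0],[1,0,0,0,0,0,0],[1,0,0,0,0,0,0],[1,0,0,0,0,0,0],[1,0,0,0,0,0,0]])

```text
time_s: 33.2
eef_pos: [591.8, -37.4, 153.6]
ee_rot: [0.003, 0.802, 0.597, 0.001]
force: [-4.8, -3.5, 23.1]
grip_width: 0.001
grip_force: 11.0
```

```bash
python3 - <<'E'
from h import *
np.set_printoptions(precision=2,suppress=True,linewidth=200)
s,R=state();print(s["time_s"],s["eef_pos"],R.inv().apply(s["force"]),s["dq"])
c=ctrl.capture("scene")
for q in("flange_top","bushing","ram","lever_ball"): print(q,ctrl.landmark_of(q,c)[:2])
for z in(97,88): print("flange at z",z,proj([577.5,118.1,z],c))
n=c["img"].astype(int);a=cv2.imread("pics/scene1.png")[:,:,::-1].astype(int)
# brass mask (yellowish) near bushing: per-row counts before/after
for nm,im in(("rest",a),("now",n)):
    m=(im[:,:,0]-im[:,:,2]>45)[205:235,322:346]; m2=im[205:232,333];print(nm,m.sum(1));print(m2[:, 0],m2[:,2])
E
```

```text
33.2 [591.83 -37.42 153.59] [ -4.79  -3.43 -23.09] [-0. -0. -0. -0.  0.  0.]
flange_top [{'point': [332.2, 219.4], 'score': 0.53}, {'point': [334.8, 218.3], 'score': 0.52}]
bushing [{'point': [307.8, 216.8], 'score': 0.62}, {'point': [330.2, 219.5], 'score': 0.55}]
ram [{'point': [332.2, 217.8], 'score': 0.49}]
lever_ball [{'point': [278.4, 226.3], 'score': 0.8}]
flange at z 97 [331.73 215.52]
flange at z 88 [331.68 218.23]
rest [2 2 3 4 2 4 6 7 7 7 5 5 5 4 4 4 2 0 0 0 0 0 0 0 0 0 0 0 0 0]
[ 60  60  60  62  66  77  79  82  80  73  66  68  76  83  87  88  90  92  93  98 102 105 111 129 145 133 109] [ 70  69  70  70  70  74  73  75  72  63  51  45  42  45  47  50  59  75  84  92  97 100 107 126 142 131 104]
now [2 2 3 6 8 8 9 9 9 9 9 8 8 7 6 6 5 5 0 0 0 0 0 0 0 0 0 0 0 0]
[114 149 159 149 126 101  86  81  81  79  80  79  80  81  81  82  84  88  90  94  96  96  95  95  93  92  92] [121 152 160 149 123  98  81  74  74  74  74  73  75  74  71  61  51  60  76  88  92  91  92  90  88  87  87]
```

The brass band has shrunk from about 7 px to about 3 px, leaving only the flange on the link. The push is steady at 23 N, so the bushing is home and held. I hand in.

```bash
python3 -c "
from rig import ctrl
print(ctrl.finish_job())"
```

```text
the job is handed in; nothing more can be done
None
```

I flipped the catch fully back and pressed the bushing home, as far as the pictures show, then handed the job in with shut fingertips still holding the lever down at about 23 N; my first grip slipped mid-pull and the lever sprang back before I finished by pressing on the ball from above.

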